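# Hang the headset on the desk rail

### The job

Hang the headset with the microphone arm over the bar of the wooden stand: band square across the bar, one ear cup on each side, top of the band resting on the bar between the two posts. Lower it all the way onto the bar before you let go, and leave the other headphones, which have no microphone, standing where they are.

Things in the scene. Friction and masses are not known exactly. Their poses are not given: they have to be found in the camera images.
- headset: Rigid headset, 130-270 g, standing on two squared black ear cups at x = +-62 mm (each 27 in x, 60 in y, 62 mm high; 96 mm apart inside, 150 over the outsides), joined by an arched band 24 mm wide in y, 148 mm high. A thin black microphone arm runs from the +x cup's outside, 22-32 mm up, to a tip at x = 74, y = 90. Origin on the desk midway between the cups; z up, x cup to cup.
- headset_crown (a point): Centre of the underside of the headset's crown, 130 mm above its origin, axes alike; it comes to rest on the bar. The crown is a flat rubber pad at the top of the band, 46 mm long in x, 32 wide in y, 18 thick: grip it across y. Fingertips reaching below this point's level would meet the bar.
- headphones: Plain headphones, not to be moved: same make, size, colour and axes as the headset but with no microphone arm. Origin on the desk midway between the cups. They stand about 200 to 300 mm to the left or right of the headset.
- bar_mid (a point): Middle of the top of the fixed stand's round wooden bar, 170 mm above the desk. Bar 18 mm thick, along y; x level and square to it, z up. Dark posts at y = +-105 mm (30 in x, 18 in y, 172 mm high) leave 192 mm clear between. Their feet: 150 mm in x, 26 in y, 16 high, joined by a 13 mm high tie under the bar. The hung headset's cups end 40 mm above the desk.
There are look-alikes about, which are no part of the job. Leave any purple look-alike of the headset alone.

How it is judged:
By the outcome, as a careful person would: the job done as asked, in the order asked, and still so for the second after the job is handed in, with the robot touching nothing.
It also fails if it takes over 43 s, if anything falls off the work surface, if the arm or the gripper's body presses on something with over 40 N, if the wrist force passes 120 N, or if a joint passes its speed limit or range.

### The arm

A 6-joint arm with a two-finger parallel gripper is mounted at the origin on the work surface. World frame = base frame: x ahead of the robot, y to its left, z up, the work surface at z = 0. Lengths are in m, angles in rad, forces in N, time in s.
With the tool pointing down it reaches from about 0.3 to 0.875 m from the base axis. Payload 4.2 kg.
Tool frame: the origin (TCP) lies midway between the tips of the shut fingers; the grasp point (between the pads) lies 19 mm behind it; z points along the fingers, y is the direction in which the jaws open and shut (so a half turn about z gives the same grasp; the last joint's range is limited). The gripper opens to 85 mm and grips with 20 to 120 N. Pads are 22 mm wide; open, the fingers measure 114 mm over their backs; the gripper's body (76 mm by 85 mm) begins 54 mm behind the grasp point. The pads swing forward as they close: fully open they stand 13 mm farther back than shut.
Start: joints at [1.273, 0.32, 1.565, -0, 1.257, -0.02], TCP at [0.158, 0.553, 0.231] pointing down, gripper open.
Joint ranges: [-3.11, 3.11], [-0.84, 2.01], [0.21, 2.61], [-1.34, 4.49], [0.05, 2.63], [-2.56, 2.56]. Speed limits (rad/s): [2.57, 2.57, 3.14, 3.14, 3.14, 3.14].

### API

Orientations are given as a unit quaternion [x, y, z, w].
In Python, from plant import arm gives the robot as it stands.
- The arm moves only by the tool jog_arm, never from a script. Its argument "targets" is text: rows parted by semicolons, each of 7 numbers parted by spaces: the finger opening in mm, from 0 to 85.4, then the shift along the tool's x, y, z each as a share of 0.025 m, from -1 to 1, then the turn, a rotation vector about the tool's x, y, z each as a share of 4 degrees, from -1 to 1. In form: grip dx dy dz ax ay az; .... A call has 1 to 12 rows; each row shifts and turns the commanded pose from where the row before left it, along the tool's axes as they then stand; what a row does not reach is not made up. A row lasts 1/8 s, in which the tool goes at most 62.5 mm and 10.7 degrees, less where a joint would pass 70% of its speed; a pose out of reach is approached as far as the arm can. A call with a number of a shift or a turn outside -1 to 1 is refused whole. A call with a gripper value outside its range is refused whole. The fingers move at their own pace and stop on an object; "force" is the grip in N (left out, the last holds). Time passes only in rows, so rows that do not move let the fingers close. It gives the time, the measured TCP pose, the force and the opening at its end, in the units of the state.
- arm.get_obs(): the state, without advancing time (a new reading comes with each control period).
- arm.read_camera(name): name is "scene" or "side" or "wrist"; returns a dict with "img" (384x512x3 uint8, red, green, blue), "z_map" (384x512 float32, m along the optical axis (not along the pixel's ray), 0 where there is no reading), "camera_matrix" (3x3 intrinsics, pixels), "world_to_cam" (4x4, takes a point from world to camera coordinates). Camera axes: x right, y down, z forward; pixel columns grow to the right and rows downward; lengths in m; the calibration is good to about 2 mm. A picture is of the moment at which its call begins.
- arm.finish_job(): hands the job in, once; it reports no verdict.
The state is a dict: "clock": time; "joints": joint angles; "qd": joint speeds; "joint_efforts": joint torques, N m; "position": TCP position; "tool_rot": TCP orientation; "ft_force": force on the tool from outside, world axes, zero at the start; "torque": the same for the moment, N m; "opening": finger opening in m.
Only numpy, scipy, OpenCV 4.12 (cv2) and the standard library are available. Lean on these libraries where they do the work, as an engineer would, in place of code of your own. Each camera call takes 0.05 s, during which the arm holds its last target.

## Working session

There is one attempt and no reset: what is moved stays moved. The work goes in short steps, Python scripts to look and compute and a tool call to move; the robot and the scene stay as the last step left them, time stands still between calls to the robot, and variables do not carry over. Pictures are saved under pics/ and viewed, and the job is handed in when it is done.

Besides the shell and the picture viewer there is one more tool, called after "Call:" as name(argument=value, ...), one argument or row to a line, values as JSON. jog_arm: Moves the arm, as the interface text tells. Shift numbers are shares of 0.025 m and turn numbers shares of 4 degrees, none past 1 either way. Its arguments: {"type":"object","properties":{"targets":{"type":"string"},"force":{"type":"number"}},"required":["targets"]}

```bash
mkdir -p pics
cat > h.py <<'E'
import numpy as np,cv2
from plant import arm
def grab(n,tag):
    d=arm.read_camera(n); cv2.imwrite(f'pics/{tag}.png',d['img'][:,:,::-1]); np.savez(f'pics/{tag}.npz',**d); return d
def world(d):
    K=d['camera_matrix'];T=np.linalg.inv(d['world_to_cam']);z=d['z_map'].astype(float)
    v,u=np.indices(z.shape);P=np.stack([(u-K[0,2])/K[0,0]*z,(v-K[1,2])/K[1,1]*z,z],-1)
    return P@T[:3,:3].T+T[:3,3]
E
python3 - <<'E'
from h import *
for n in ['scene','side','wrist']: grab(n,n+'0')
o=arm.get_obs(); print(o['clock'],o['position'],o['tool_rot'],o['opening'])
E
```

```text
0.15 [0.15756838 0.55263743 0.23069369] [ 1.38422241e-01  9.90373099e-01 -6.30750540e-04 -9.76976479e-05] 0.08559750989367237
```

View pics/scene0.png

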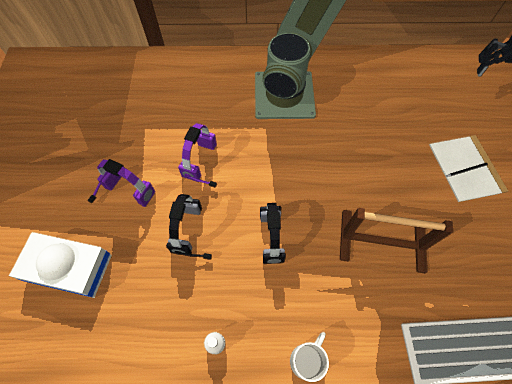

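View pics/side0.png

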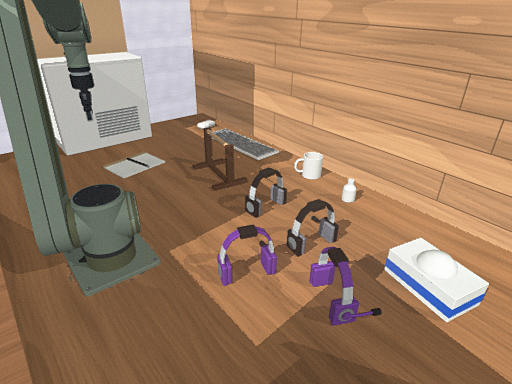

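View pics/wrist0.png

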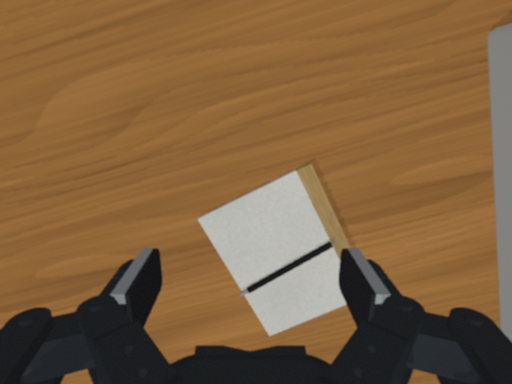

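The scene shows four headset-like things: purple with a mic at (200,155), purple at (122,182), black with a mic tip near (208,256) at (183,225), and black at (272,233). The stand is at (400,230). By the description I choose the black one at (183,225), and I'll check it in a close crop.

Run:
```python
from h import *
d=dict(np.load('pics/scene0.npz'));im=d['img'][:,:,::-1]
a=im[175:285,140:310]; cv2.imwrite('pics/crop1.png',cv2.resize(a,None,fx=4.5,fy=4.5,interpolation=cv2.INTER_CUBIC))
P=world(d); 
def rep(name,m):
    q=P[m]; 
    if len(q)<3: print(name,len(q));return
    c=q.mean(0); r=cv2.minAreaRect((q[:,:2]*1000).astype(np.float32)); print(name,len(q),c.round(4),q[:,2].max().round(4),'rect',np.round(r[0],1),np.round(r[1],1),round(r[2],1))
v,u=np.indices(d['z_map'].shape); ok=d['z_map']>0
box=lambda u0,u1,v0,v1:(u>=u0)&(u<u1)&(v>=v0)&(v<v1)&ok
for n,b in [('hs',box(160,222,188,270)),('hp',box(250,295,195,275))]:
    for lo in(.02,.13,.138,.143): rep(n+str(lo),b&(P[...,2]>lo))
    rep(n+'cups',b&(P[...,2]>.055)&(P[...,2]<.068))
    rep(n+'mic',b&(P[...,2]>.015)&(P[...,2]<.036))
s=box(330,460,195,280)
rep('stand',s&(P[...,2]>.02)); 
hsv=cv2.cvtColor(np.ascontiguousarray(d['img']),cv2.COLOR_RGB2HSV)
rep('bar',s&(P[...,2]>.155)&(hsv[...,2]>120)); rep('posts',s&(P[...,2]>.16)&(hsv[...,2]<110))
m=s&(P[...,2]>.155)&(hsv[...,2]>120)
q=P[m]; A=np.polyfit(q[:,1],q[:,0],1);print(A)
pm=s&(P[...,2]>.16)&(hsv[...,2]<110)
for k in range(1,cv2.connectedComponents(pm.astype(np.uint8))[0]):
    l=cv2.connectedComponents(pm.astype(np.uint8))[1]; rep('post%d'%k,l==k)
```

```text
hs0.02 1130 [ 0.522  -0.2978  0.0907] 0.1508 rect [ 511.2 -270.5] [118.5 156.5] 78.0
hs0.13 401 [ 0.5062 -0.3034  0.1423] 0.1508 rect [ 502.4 -304. ] [32.5 98.2] 81.6
hs0.138 299 [ 0.5043 -0.3034  0.1451] 0.1508 rect [ 501.8 -303.9] [32.5 71.1] 81.6
hs0.143 225 [ 0.5025 -0.3037  0.1466] 0.1508 rect [ 500.9 -303.8] [32.5 56.4] 81.6
hscups 241 [ 0.5149 -0.298   0.0598] 0.068 rect [ 501.7 -303.3] [ 58.7 149.9] 81.3
hsmic 191 [ 0.5472 -0.2742  0.0269] 0.0359 rect [ 528.2 -296.3] [162.1 109.1] 14.2
hp0.02 935 [ 0.5491 -0.0598  0.1019] 0.1521 rect [530.7 -58.3] [149.5  59.5] 2.6
hp0.13 399 [ 0.5332 -0.059   0.1429] 0.1521 rect [527.5 -58.9] [95.7 31.8] 3.7
hp0.138 306 [ 0.5317 -0.0591  0.1455] 0.1521 rect [530.8 -58.7] [77.2 31.8] 3.7
hp0.143 237 [ 0.5301 -0.059   0.1469] 0.1521 rect [531.7 -58.6] [58.9 31.8] 3.7
hpcups 232 [ 0.5478 -0.0613  0.0602] 0.0668 rect [530.1 -58.4] [148.4  59.3] 2.6
hpmic 66 [ 0.5582 -0.0643  0.0268] 0.0357 rect [535.  -58.7] [140.8  57.7] 2.6
stand 1389 [0.5462 0.2622 0.1349] 0.1749 rect [544.6 255.7] [228.5  58.5] 86.7
bar 587 [0.543  0.2551 0.1673] 0.1735 rect [539.5 249.1] [207.2  23.4] 78.7
posts 173 [0.5466 0.2787 0.1696] 0.1749 rect [541.6 255.8] [227.3  28.9] 80.4
[0.16908037 0.49988225]
post1 66 [0.5256 0.1506 0.1687] 0.1747 rect [524.6 152.2] [17.4 28. ] 81.4
post2 106 [0.5597 0.3579 0.1702] 0.1749 rect [558.7 357.2] [21.6 28.9] 80.4
post3 1
```

View pics/crop1.png

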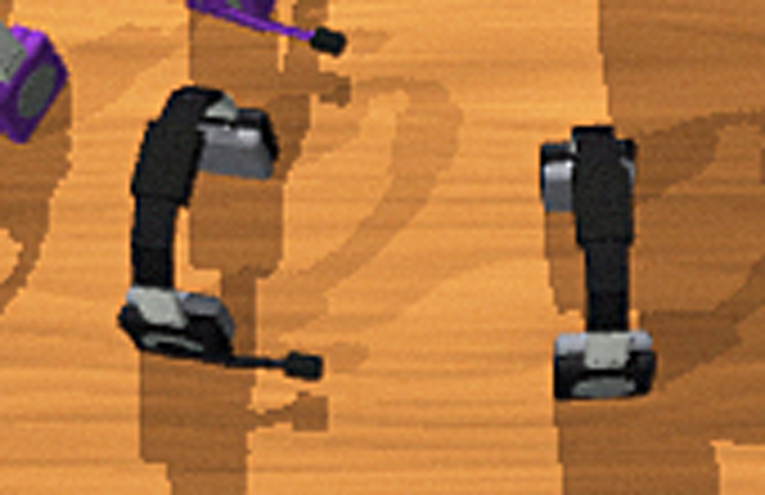

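The crop confirms it. The left black one has a mic arm ending at crop (315,367), and the right one has none. Headset crown is about (0.502,-0.304), yaw -8.4°. Bar middle is about (0.5416,0.2555), yaw -9.6°. I'll move over the headset now.

Call:
jog_arm(
  targets="85 0 0 -1 0 0 -0.94; 85 0 0 -1 0 0 -0.94; 85 -0.465 -0.797 0 0 0 0; 85 -0.465 -0.797 0 0 0 0; 85 -0.465 -0.797 0 0 0 0; 85 -0.465 -0.797 0 0 0 0; 85 -0.465 -0.797 0 0 0 0; 85 -0.465 -0.797 0 0 0 0; 85 -0.465 -0.797 0 0 0 0; 85 -0.465 -0.797 0 0 0 0; 85 -0.465 -0.797 0 0 0 0; 85 -0.465 -0.797 0 0 0 0",
  force=60,
)

```text
clock: 1.65
position: [0.244, 0.3374, 0.2814]
tool_rot: [0.073, 0.997, 0.0, 0.0]
ft_force: [-0.0, -0.3, -0.6]
opening: 0.0848
```

Call:
jog_arm(
  targets="85 -0.465 -0.797 0 0 0 0; 85 -0.465 -0.797 0 0 0 0; 85 -0.465 -0.797 0 0 0 0; 85 -0.465 -0.797 0 0 0 0; 85 -0.465 -0.797 0 0 0 0; 85 -0.465 -0.797 0 0 0 0; 85 -0.465 -0.797 0 0 0 0; 85 -0.465 -0.797 0 0 0 0; 85 -0.465 -0.797 0 0 0 0; 85 -0.465 -0.797 0 0 0 0; 85 -0.465 -0.797 0 0 0 0; 85 -0.465 -0.797 0 0 0 0",
)

```text
clock: 3.15
position: [0.3465, 0.0806, 0.2813]
tool_rot: [0.073, 0.997, 0.0, 0.0]
ft_force: [-0.8, 0.2, 0.7]
opening: 0.0848
```

Call:
jog_arm(
  targets="85 -0.465 -0.797 0 0 0 0; 85 -0.465 -0.797 0 0 0 0; 85 -0.465 -0.797 0 0 0 0; 85 -0.465 -0.797 0 0 0 0; 85 -0.465 -0.797 0 0 0 0; 85 -0.465 -0.797 0 0 0 0; 85 -0.465 -0.797 0 0 0 0; 85 -0.465 -0.797 0 0 0 0; 85 -0.465 -0.797 0 0 0 0; 85 -0.465 -0.797 0 0 0 0; 85 -0.465 -0.797 0 0 0 0; 85 -0.465 -0.797 0 0 0 0",
)

```text
clock: 4.65
position: [0.4495, -0.1762, 0.2814]
tool_rot: [0.073, 0.997, 0.0, 0.0]
ft_force: [0.1, -0.6, 1.0]
opening: 0.0847
```

Call:
jog_arm(
  targets="85 -0.465 -0.797 0 0 0 0; 85 -0.465 -0.797 0 0 0 0; 85 -0.465 -0.797 0 0 0 0; 85 -0.465 -0.797 0 0 0 0; 85 -0.465 -0.797 0 0 0 0; 85 -0.465 -0.797 0 0 0 0; 85 0 0 0 0 0 0; 85 0 0 0 0 0 0",
)

```text
clock: 5.65
position: [0.5012, -0.3032, 0.281]
tool_rot: [0.073, 0.997, 0.0, -0.0]
ft_force: [0.1, -0.3, 0.6]
opening: 0.0847
```

Run:
```python
from h import *
d=grab('wrist','wrist1');P=world(d);o=arm.get_obs();print(o['position'],o['tool_rot'])
v,u=np.indices(d['z_map'].shape)
for lo,hi in((.135,.16),(.143,.16),(.055,.068)):
    m=(P[...,2]>lo)&(P[...,2]<hi)&(d['z_map']>0)&(abs(P[...,0]-.502)<.1)&(abs(P[...,1]+.304)<.08)
    q=P[m]; r=cv2.minAreaRect((q[:,:2]*1000).astype(np.float32)); print(lo,len(q),r,u[m].min(),u[m].max(),v[m].min(),v[m].max())
```

```text
[ 0.50112009 -0.30296951  0.28120475] [ 7.30409175e-02  9.97328865e-01  3.34181736e-04 -2.17385112e-04]
0.135 2490 ((498.1235656738281, -305.25604248046875), (31.8167724609375, 86.8719253540039), 82.42388916015625) 231 265 130 217
0.143 1767 ((499.24383544921875, -305.405029296875), (31.8167724609375, 56.875144958496094), 82.42388916015625) 231 265 149 207
0.055 1122 ((498.3908386230469, -305.122802734375), (59.299686431884766, 148.59445190429688), 81.10924530029297) 223 275 95 217
```

View pics/wrist1.png

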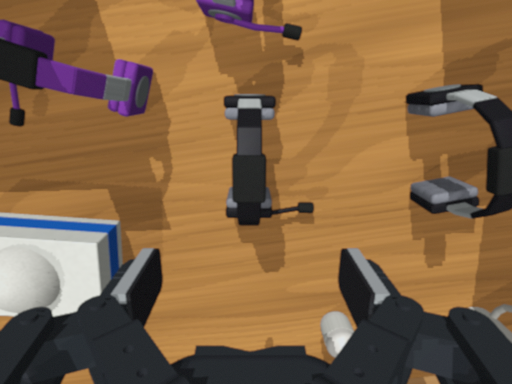

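The wrist view shows the mic headset centred below, crown at about (248,178) and mic tip at (306,208). Its position agrees with the scene camera to about 3 mm. I'll descend to TCP z ≈ 0.131 and grip.

Call:
jog_arm(
  targets="85 0.03 -0.06 1 0 0 0; 85 0 0 1 0 0 0; 85 0 0 1 0 0 0; 85 0 0 1 0 0 0; 85 0 0 1 0 0 0; 85 0 0 0.5 0 0 0; 85 0 0 0.5 0 0 0; 85 0 0 0 0 0 0; 85 0 0 0 0 0 0",
)

```text
clock: 6.82
position: [0.5008, -0.305, 0.132]
tool_rot: [0.073, 0.997, -0.0, 0.001]
ft_force: [0.6, -0.3, 0.6]
opening: 0.0849
```

Call:
jog_arm(
  targets="26 0 0 0 0 0 0; 26 0 0 0 0 0 0; 26 0 0 0 0 0 0; 26 0 0 0 0 0 0; 26 0 0 0 0 0 0; 26 0 0 0 0 0 0; 26 0 0 0 0 0 0; 26 0 0 0 0 0 0",
  force=60,
)

```text
clock: 7.82
position: [0.5007, -0.3048, 0.1318]
tool_rot: [0.073, 0.997, -0.0, 0.001]
ft_force: [-0.5, 1.9, 5.2]
opening: 0.0305
```

Run:
```python
from h import *
d=grab('side','side2');o=arm.get_obs();print(o['position'],o['opening'],o['ft_force'])
cv2.imwrite('pics/crop2.png',cv2.resize(d['img'][130:290,200:400,::-1],None,fx=3.5,fy=3.5))
```

```text
[ 0.5007258  -0.30483841  0.1317534 ] 0.030205124295157072 [0.8895559  1.29001599 5.81603763]
```

View pics/crop2.png

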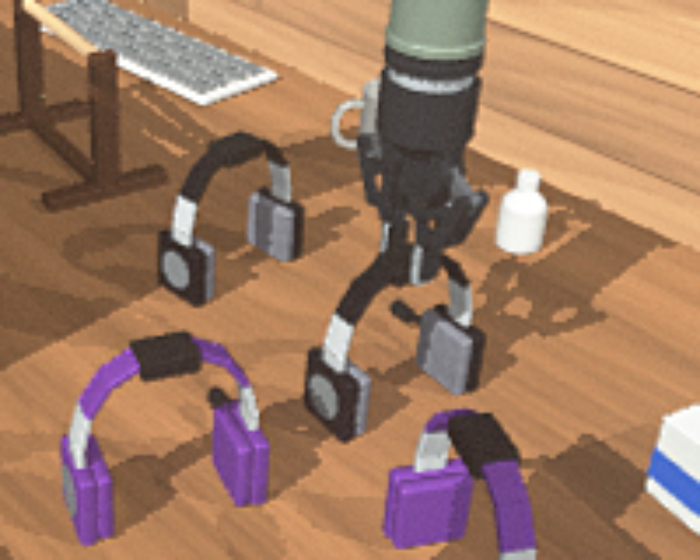

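Call:
jog_arm(
  targets="26 0 0 -0.3 0 0 0; 26 0 0 -0.7 0 0 0; 26 0 0 -1 0 0 0; 26 0 0 -1 0 0 0; 26 0 0 -1 0 0 0; 26 0 0 -1 0 0 0; 26 0 0 -1 0 0 0; 26 0 0 -1 0 0 0; 26 0 0 -1 0 0 0; 26 0 0 0 0 0 0; 26 0 0 0 0 0 0",
)

```text
clock: 9.25
position: [0.4997, -0.3045, 0.3297]
tool_rot: [0.073, 0.997, 0.001, -0.001]
ft_force: [0.2, 0.2, -1.7]
opening: 0.0309
```

Run:
```python
from h import *
d=grab('side','side3');o=arm.get_obs();print(o['position'],o['opening'],o['ft_force'],o['torque'])
cv2.imwrite('pics/crop3.png',cv2.resize(d['img'][80:290,200:450,::-1],None,fx=2.8,fy=2.8))
```

```text
[ 0.49969781 -0.304434    0.32942582] 0.030436764796355046 [-0.7816067  -0.11464436 -1.49239423] [ 0.04392373  0.03355545 -0.00234057]
```

View pics/crop3.png

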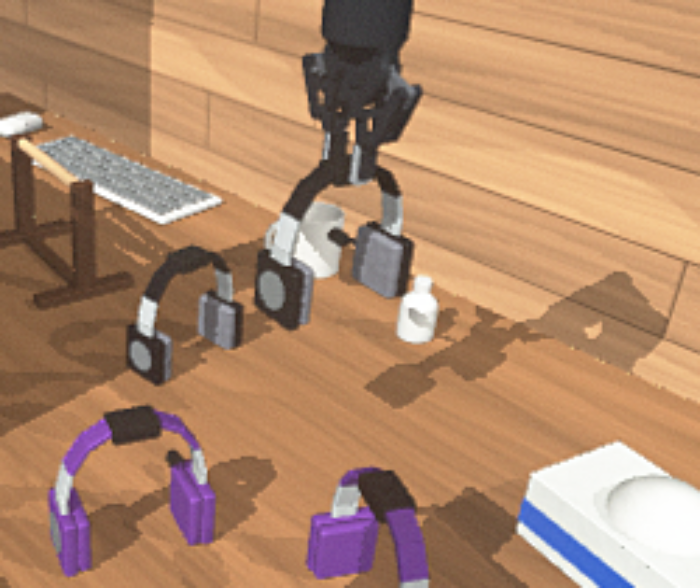

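Lifted upright and clean, cups about 0.2 m up, at crop (285,280) and (385,260). Now I'll traverse to above the stand.

Call:
jog_arm(
  targets="26 0.067 0.5 0 0 0 0.28; 26 0.067 0.93 0 0 0 0; 26 0.067 0.93 0 0 0 0; 26 0.067 0.93 0 0 0 0; 26 0.067 0.93 0 0 0 0; 26 0.067 0.93 0 0 0 0; 26 0.067 0.93 0 0 0 0; 26 0.067 0.93 0 0 0 0; 26 0.067 0.93 0 0 0 0; 26 0.067 0.93 0 0 0 0; 26 0.067 0.93 0 0 0 0; 26 0.067 0.93 0 0 0 0",
)

```text
clock: 10.8
position: [0.524, -0.0351, 0.3306]
tool_rot: [0.082, 0.997, 0.0, -0.001]
ft_force: [0.5, -0.7, -2.3]
opening: 0.0309
```

Call:
jog_arm(
  targets="26 0.067 0.93 0 0 0 0; 26 0.067 0.93 0 0 0 0; 26 0.067 0.93 0 0 0 0; 26 0.067 0.93 0 0 0 0; 26 0.067 0.93 0 0 0 0; 26 0.067 0.93 0 0 0 0; 26 0.067 0.93 0 0 0 0; 26 0.067 0.93 0 0 0 0; 26 0.067 0.93 0 0 0 0; 26 0.067 0.93 0 0 0 0; 26 0.067 0.93 0 0 0 0; 26 0.067 0.93 0 0 0 0",
)

```text
clock: 12.3
position: [0.5509, 0.2432, 0.3312]
tool_rot: [0.083, 0.997, 0.0, -0.0]
ft_force: [0.8, -0.2, -1.5]
opening: 0.0308
```

Call:
jog_arm(
  targets="26 0 0.4 0 0 0 0; 26 0 0 0 0 0 0; 26 0 0 0 0 0 0",
)

```text
clock: 12.68
position: [0.5526, 0.2508, 0.3313]
tool_rot: [0.083, 0.997, -0.0, -0.0]
ft_force: [-0.2, -0.0, -2.0]
opening: 0.0305
```

Run:
```python
from h import *
o=arm.get_obs();print(o['position'],o['tool_rot'],o['opening'],o['ft_force'])
a,b=o['tool_rot'][:2]; print('tool y deg',np.degrees(2*np.arctan2(b,a))-90)
d=grab('scene','scene4');s=grab('side','side4');w=grab('wrist','wrist4')
cv2.imwrite('pics/crop4.png',np.vstack([cv2.resize(x['img'][r0:r0+150,c0:c0+200,::-1],(400,300)) for x,r0,c0 in((d,140,310),(s,60,160))]))
cv2.imwrite('pics/w4.png',w['img'][:,:,::-1])
for n,x in(('scene',d),('wrist',w)):
    P=world(x);Z=P[...,2]
    for nm,lo,hi in(('cups',.235,.268),('cuptop',.25,.268)):
        m=(x['z_map']>0)&(Z>lo)&(Z<hi)&(abs(P[...,0]-.54)<.11)&(abs(P[...,1]-.255)<.05)
        q=P[m]
        if len(q)>10:
            r=cv2.minAreaRect((q[:,:2]*1000).astype(np.float32)); print(n,nm,len(q),np.round(r[0],1),np.round(r[1],1),round(r[2],1))
    m=(x['z_map']>0)&(Z>.155)&(Z<.178)&(abs(P[...,0]-.54)<.06)&(abs(P[...,1]-.255)<.14)
    q=P[m]; r=cv2.minAreaRect((q[:,:2]*1000).astype(np.float32)); print(n,'bar',len(q),np.round(r[0],1),np.round(r[1],1),round(r[2],1))
```

```text
[0.55262837 0.25080576 0.33131936] [ 8.32593231e-02  9.96527868e-01 -3.04358577e-04 -1.86060458e-05] 0.030474187565551314 [-0.21444379 -0.02833156 -2.01758319]
tool y deg 80.44812638364391
scene cups 686 [556.5 249.6] [ 59.7 155.4] 80.1
scene cuptop 485 [554.3 250. ] [ 59.7 151. ] 80.1
scene bar 722 [540.7 256.1] [227.9  30.9] 80.3
wrist cups 2001 [490.  260.8] [59.2 28.2] 79.3
wrist cuptop 1934 [490.1 260.8] [59.2 28. ] 79.3
wrist bar 3552 [538.  256.3] [227.7  29.4] 80.4
```

View pics/crop4.png

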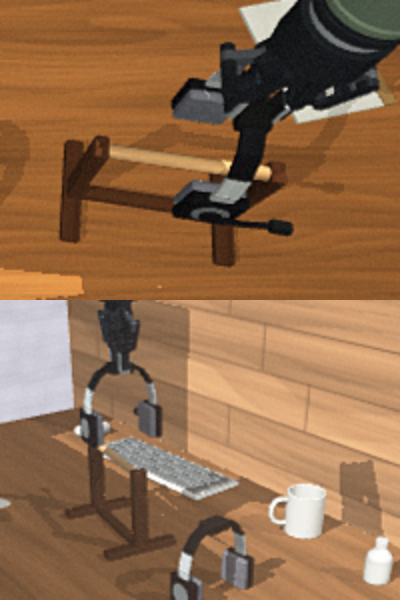

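View pics/w4.png

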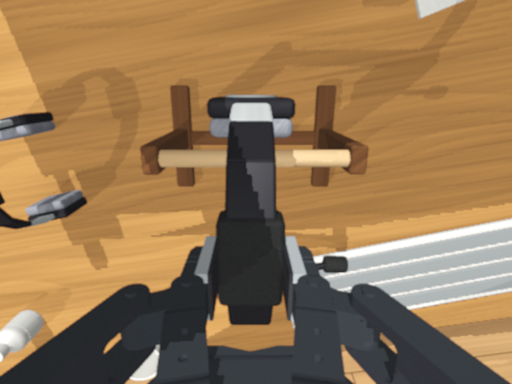

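Hovering: relative to the bar, the headset needs about (-13.4,+6) mm, from both scene and wrist, and its yaw matches within about 0.5°. I'll shift and lower to about 12 mm above contact.

Call:
jog_arm(
  targets="26 0.57 0.15 0 0 0 0; 26 0 0 0.5 0 0 0; 26 0 0 0.9 0 0 0; 26 0 0 0.9 0 0 0; 26 0 0 0.9 0 0 0; 26 0 0 0.9 0 0 0; 26 0 0 0.9 0 0 0; 26 0 0 0.9 0 0 0; 26 0 0 0 0 0 0; 26 0 0 0 0 0 0",
)

```text
clock: 14.08
position: [0.5395, 0.2577, 0.1844]
tool_rot: [0.083, 0.997, 0.0, 0.001]
ft_force: [1.1, 0.7, -1.4]
opening: 0.0302
```

Run:
```python
from h import *
o=arm.get_obs();print(o['position'],o['tool_rot'],o['opening'],o['ft_force'])
d=grab('scene','scene5');s=grab('side','side5')
cv2.imwrite('pics/crop5.png',np.vstack([cv2.resize(x['img'][r0:r0+150,c0:c0+200,::-1],(400,300)) for x,r0,c0 in((d,140,310),(s,90,140))]))
for n,x in(('scene',d),):
    P=world(x);Z=P[...,2]; dark=x['img'].max(2)
    for lo,hi in((.08,.12),(.105,.12)):
        m=(x['z_map']>0)&(Z>lo)&(Z<hi)&(abs(P[...,0]-.54)<.11)&(abs(P[...,1]-.255)<.05)
        q=P[m]
        if len(q)>10:
            r=cv2.minAreaRect((q[:,:2]*1000).astype(np.float32)); print(n,len(q),np.round(r[0],1),np.round(r[1],1),round(r[2],1))
```

```text
[0.53946027 0.25769756 0.18443737] [8.28817253e-02 9.96559202e-01 2.85764090e-04 5.43171989e-04] 0.03017892901872849 [ 1.0898862   0.72174072 -1.44601584]
scene 520 [546.5 271.8] [ 90.9 157. ] 80.1
scene 271 [540.5 256.5] [ 58.1 150.5] 80.2
```

View pics/crop5.png

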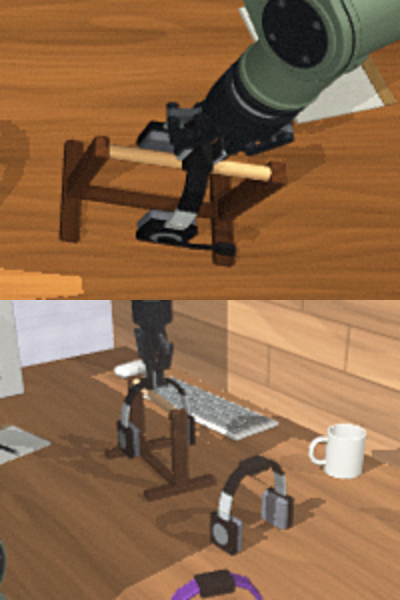

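Centred within a millimetre: cups at (540.5,256.5), bar at (540.7,256.1). Final lowering, in small steps.

Call:
jog_arm(
  targets="26 0 0 0.2 0 0 0; 26 0 0 0.16 0 0 0; 26 0 0 0.08 0 0 0; 26 0 0 0 0 0 0; 26 0 0 0 0 0 0",
)

```text
clock: 14.8
position: [0.5392, 0.2576, 0.1729]
tool_rot: [0.083, 0.997, 0.0, 0.0]
ft_force: [-0.5, 0.2, -1.5]
opening: 0.0306
```

Call:
jog_arm(
  targets="26 0 0 0.04 0 0 0; 26 0 0 0.02 0 0 0; 26 0 0 0 0 0 0; 26 0 0 0 0 0 0",
)

```text
clock: 15.3
position: [0.5393, 0.2576, 0.1717]
tool_rot: [0.083, 0.997, 0.0, 0.0]
ft_force: [-0.6, -0.5, 1.7]
opening: 0.0307
```

Call:
jog_arm(
  targets="26 0 0 0.02 0 0 0; 26 0 0 0 0 0 0; 26 0 0 0 0 0 0",
)

```text
clock: 15.68
position: [0.5393, 0.2576, 0.1716]
tool_rot: [0.083, 0.997, 0.0, 0.0]
ft_force: [-1.3, -0.8, 5.5]
opening: 0.0306
```

Contact: the vertical force went from -1.5 to +5.5 N. I'll release slowly and look before retracting.

Call:
jog_arm(
  targets="33 0 0 0 0 0 0; 38 0 0 0 0 0 0; 44 0 0 0 0 0 0; 50 0 0 0 0 0 0; 60 0 0 0 0 0 0; 60 0 0 0 0 0 0; 60 0 0 0 0 0 0",
)

```text
clock: 16.55
position: [0.5392, 0.2575, 0.1709]
tool_rot: [0.083, 0.997, 0.0, 0.0]
ft_force: [-0.3, 0.0, -0.3]
opening: 0.0596
```

Run:
```python
from h import *
o=arm.get_obs();print(o['position'],o['opening'],o['ft_force'])
d=grab('wrist','wrist6');s=grab('side','side6')
cv2.imwrite('pics/crop6.png',np.vstack([cv2.resize(x['img'][r0:r0+h,c0:c0+w,::-1],(400,300)) for x,r0,c0,h,w in((d,0,0,384,512),(s,110,160,105,140))]))
```

```text
[0.53918415 0.25753608 0.17085107] 0.05961098558907194 [-0.34319239  0.02560642 -0.28472231]
```

View pics/crop6.png

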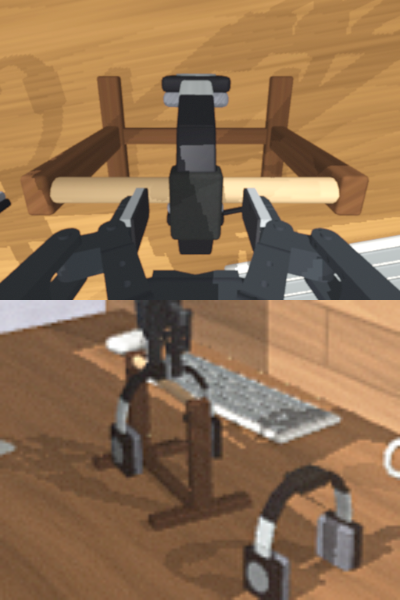

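The fingers are clear on both sides, at (135,215) and (258,215). The crown sits at (197,200), across the bar. Retracting straight up.

Call:
jog_arm(
  targets="70 0 0 -0.2 0 0 0; 70 0 0 -0.5 0 0 0; 70 0 0 -1 0 0 0; 70 0 0 -1 0 0 0; 70 0 0 -1 0 0 0; 70 0 0 -1 0 0 0; 70 0 0 -1 0 0 0; 70 0 0 0 0 0 0; 70 0 0 0 0 0 0",
)

```text
clock: 17.77
position: [0.5388, 0.2573, 0.3127]
tool_rot: [0.083, 0.997, -0.0, -0.0]
ft_force: [-0.3, -0.2, -0.2]
opening: 0.0699
```

Run:
```python
from h import *
o=arm.get_obs();print(o['clock'],o['position'],o['opening'],o['ft_force'])
d=grab('scene','scene7');s=grab('side','side7');w=grab('wrist','wrist7')
cv2.imwrite('pics/crop7.png',np.vstack([np.hstack([cv2.resize(x['img'][r0:r0+h,c0:c0+ww,::-1],(400,300)) for x,r0,c0,h,ww in((w,0,0,384,512),(s,110,160,105,140))]),np.hstack([cv2.resize(d['img'][150:285,310:490,::-1],(400,300)),cv2.resize(d['img'][:,:,::-1],(400,300))])]))
for n,x in(('scene',d),('wrist',w)):
    P=world(x);Z=P[...,2]
    for nm,lo,hi,by in(('cup',.09,.11,.042),('crown',.18,.2,.03),('barposts',.155,.178,.14)):
        m=(x['z_map']>0)&(Z>lo)&(Z<hi)&(abs(P[...,0]-.54)<(.06 if nm[0]=='b' else .11))&(abs(P[...,1]-.256)<by)
        q=P[m]
        if len(q)>10:
            r=cv2.minAreaRect((q[:,:2]*1000).astype(np.float32)); print(n,nm,len(q),np.round(r[0],1),np.round(r[1],1),round(r[2],1),q[:,2].max())
P=world(d);m=(P[...,2]>.143)&(d['z_map']>0)&(abs(P[...,0]-.53)<.1)&(abs(P[...,1]+.06)<.06)
print('hp',cv2.minAreaRect((P[m][:,:2]*1000).astype(np.float32)))
```

```text
17.775 [0.53878416 0.2573341  0.31273378] 0.06987250367215352 [-0.25522056 -0.24508229 -0.2313968 ]
scene cup 346 [540.5 256.9] [ 60.  149.7] 79.8 0.1099817299261665
scene crown 313 [538.5 257. ] [33.  66.9] 82.3 0.19217566955058352
scene barposts 901 [541.4 255.6] [219.1 110.5] 58.2 0.17795745829303844
wrist cup 1174 [536.3 256.7] [ 59.3 149.6] 80.1 0.10445637442156419
wrist crown 2171 [537.2 256.8] [31.8 68.5] 79.8 0.19012429608691855
wrist barposts 5085 [538.6 255.8] [113.9 218.1] 13.2 0.17798970896734112
hp ((528.7213134765625, -58.813499450683594), (53.20829772949219, 31.305477142333984), 3.6212069988250732)
```

View pics/crop7.png

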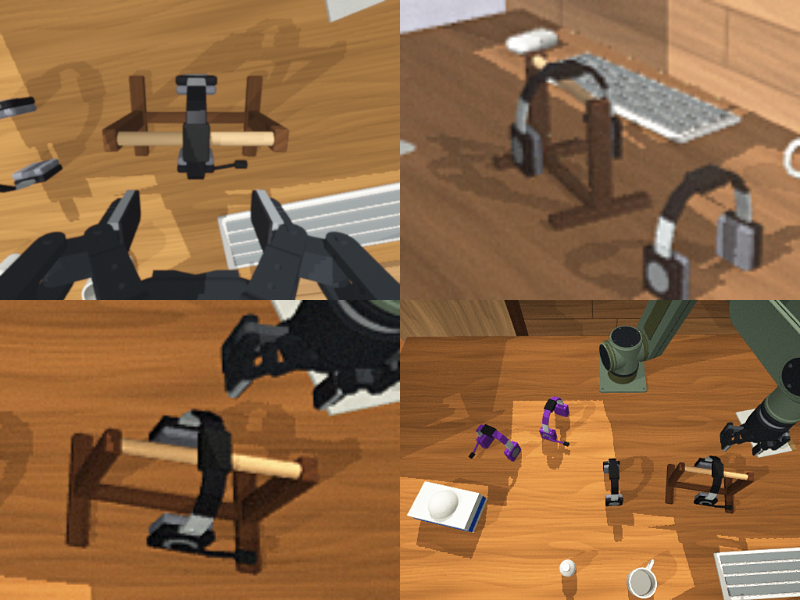

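Run:
```python
from h import *
d=dict(np.load('pics/scene7.npz'));P=world(d);Z=P[...,2]
v,u=np.indices(Z.shape);m=(Z>.055)&(Z<.068)&(d['z_map']>0)&(u>=250)&(u<295)&(v>=195)&(v<275)
print('hp cups',cv2.minAreaRect((P[m][:,:2]*1000).astype(np.float32)))
print(arm.finish_job())
```

```text
hp cups ((529.9557495117188, -58.37552261352539), (148.55226135253906, 59.45909118652344), 2.564300775527954)
the job is handed in; nothing more can be done
None
```

The headset with the microphone is hanging on the bar, and I handed the job in at about 18 s of the 43 s allowed. I gripped its crown pad across y and lowered it until the vertical wrist force rose from -1.5 to +5.5 N. Then I let go and drew straight up.

**Final checks:**
- **Position:** the scene camera puts the cups' centre at (540.5, 256.9) mm, within about 1.5 mm of the bar middle.
- **Squareness:** the cups' yaw reads 79.8–80.1°, against 80.4° for the bar. The crown top is at about 0.19 m, where 0.188 m is expected when seated.
- **Robot clear:** after retracting, the gripper touches nothing and the wrist force is near zero.
- **Plain headphones:** their cups read the same as at the start, (530.0, -58.4) mm against (530.1, -58.4) mm.

**Disagreements:**
- The wrist and scene cameras differed by about 3–4 mm in absolute x, for both the headset and the bar. I placed by their relative offset, where they agreed.
- A rougher crown-based fit of the plain headphones moved 3 mm. I put this down to depth noise, since the cups did not move.
- The scene camera's fit of the hung crown gave 82.3°, against 79.8° from the wrist camera. Its height slice also takes in part of the band.

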